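Bring the bench press down from its control deck

ROBOT

A 7-joint arm with a two-finger parallel gripper is mounted at the origin on the work surface. World frame = base frame: x ahead of the robot, y to its left, z up, the work surface at z = 0. Lengths are in m, angles in rad, forces in N, time in s.
With the tool pointing down it reaches from about 0.425 to 0.95 m from the base axis. Payload 4.7 kg.
Tool frame: the origin (TCP) lies between the finger pads; the fingertips stand 17 mm ahead of it and the grasp point (between the pads) lies 2 mm behind it; z points along the fingers, y is the direction in which the jaws open and shut (so a half turn about z gives the same grasp; the last joint's range is limited). The gripper opens to 87 mm and grips with 3 to 60 N. Pads are 19 mm wide; open, the fingers measure 117 mm over their backs; the gripper's body (75 mm by 190 mm) begins 51 mm behind the grasp point.
Start: joints at [-1.171, 0.469, -0.049, 1.532, 0.024, 1.141, -0.082], TCP at [0.281, 0.614, 0.24] pointing down, gripper open.
Joint ranges: [-2.59, 2.59], [-0.33, 1.99], [-1.39, 1.29], [0.1, 2.45], [-1.04, 4.18], [0.21, 1.99], [-2.66, 2.66]. Speed limits (rad/s): [2.57, 2.57, 3.14, 3.14, 3.14, 3.14, 3.14].

INTERFACE

Orientations are given as a unit quaternion [x, y, z, w].
In Python, from plant import arm gives the robot as it stands.
- The arm moves only by the shell command python3 -m pendant 'ROWS' [OPENING] [FORCE]. ROWS is a JSON object of lists of equal length, an entry for each row: "translation": the shift along the tool's x, y, z in m, a list of three; "roll": the turn about the tool's z in degrees. A call has 1 to 10 rows; each row shifts and turns the commanded pose from where the row before left it, along the tool's axes as they then stand; what a row does not reach is not made up. A row lasts 1/10 s, in which the tool goes at most 50 mm and 8.59 degrees, less where a joint would pass 70% of its speed; a pose out of reach is approached as far as the arm can. A call is refused whole if a number of a shift passes 0.05 or a number of a turn 8.59, either way. A call with a gripper value outside its range is refused whole. OPENING is the opening in per cent of the stroke, from 0 (shut) to 100 (fully open), set as the call begins (- or left out, the last holds). The fingers move at their own pace and stop on an object; FORCE is the grip in N (left out, the last holds). Time passes only in rows, so rows that do not move let the fingers close. It gives the time, the measured TCP pose, the force and the opening at its end, in the units of the state.
- arm.read_state(): the state, without advancing time (a new reading comes with each control period).
- arm.read_camera(name): name is "scene" or "top" or "wrist"; returns the picture (384x512x3 uint8, red, green, blue); there is no depth.
- arm.get_calibration(name): a dict with "mtx" (3x3 intrinsics, pixels), "k1" (the pictures are not rectified: a ray, as slopes to the right and down, at radius r is drawn at 1 + k1 r^2 times it, then the intrinsics apply), "eye" and "rotation" of the camera in the world. Camera axes: x right, y up, looking along -z (the intrinsics and any distortion apply to the point x, -y, -z); pixel columns grow to the right and rows downward; lengths in m; the calibration is good to about 2 mm. A picture is of the moment at which its call begins: read the wrist's pose just before it. get_calibration takes no time and is no camera call; for the wrist camera it gives the pose at the moment of the call.
- arm.finish_job(): hands the job in, once; it reports no verdict.
The state is a dict: "time": time; "joint_pos": joint angles; "joint_vel": joint speeds; "joint_efforts": joint torques, N m; "tcp_pos": TCP position; "eef_rot": TCP orientation; "contact_force": force on the tool from outside, world axes, zero at the start; "torque": the same for the moment, N m; "finger_gap": finger opening in m.
Only numpy, scipy, OpenCV 4.12 (cv2) and the standard library are available. Lean on these libraries where they do the work, as an engineer would, in place of code of your own. Each camera call takes 0.05 s, during which the arm holds its last target.

TASK

Lower the bench press from its control deck with the fingertips, in this order: tip the rocker switch over by pushing down its raised end, then press the square key in until it stays in, then press the big mushroom button all the way down. Finish while still holding the mushroom button down. Leave the round key alone, and do not pick up or move the jar, the tape roll or the bowl.

Things in the scene. Friction and masses are not known exactly. Their poses are not given: they have to be found in the camera images.
- deck: fixed dark steel plate, 240 x 240 x 12 mm, lying on the bench; origin at the centre of its underside, z up. Four fixed round grey housings (90 mm across, 40 mm high) stand on it with their centres about 52 mm from its centre lines, one near each corner; each carries one white control: rocker, square key, round key or mushroom button. Which housing is at which corner changes
- rocker (a joint): white rocker switch, a shallow V of two wings 34 mm wide and 36 mm long each, on a level hinge in the middle of its housing, 55 mm above the bench; 0 rad as it starts (one wing up by 0.44 rad, the other level), 0.44 rad fully tipped over (the raised wing has come down level). It starts at 0 to 0.05, may point any way round, and stays where it is left; about 2 N at the raised end moves it
- rocker_raised_end (a point): point on the upper face of the rocker's raised wing, on its middle line, 27 mm along the wing from the hinge, 9 mm short of its end; about 74 mm above the bench at the start, about 63 mm above it once tipped fully over. It moves with the rocker. Its own x axis runs outward from the hinge, level at joint value 0 (horizontally always away from the hinge)
- square_key (a joint): square white key; 0 m = out, 0.008 m = fully in. It slides straight down, has no spring and stays where it is pushed; about 2.5 N moves it. Starts at 0 to 0.001
- square_key_top (a point): centre of the top face of the square key (34 x 34 mm); 70 mm above the bench when out, 62 mm when fully in; 18 mm above its housing when out
- round_key (a joint): round white key of the same height and behaviour as the square key, not to be pressed; 0 m = out, 0.008 m = fully in
- round_key_top (a point): centre of the top face of the round key (36 mm across); 70 mm above the bench when out
- palm_button (a joint): white mushroom button; 0 m = up, 0.010 m = fully down. A spring returns it: about 2 N starts it, about 5.6 N holds it fully down
- palm_button_top (a point): centre of the top face of the mushroom button (head 60 mm across, flat top 48 mm across); 82 mm above the bench when up, 72 mm when fully down
- jar: loose amber jar with a white cap, 52 mm across and 85 mm tall, standing on the bench beside the deck (+y side of it); origin at the centre of its underside. Stays where it is
- tape_roll: loose yellow tape roll lying flat on the bench beside the deck (-y side), 80 mm outside, 58 mm inside, 25 mm high; origin at the centre of its underside. Stays where it is
- bowl: loose white bowl, 96 mm across the rim and 50 mm high, on the bench beyond the deck (+x side); origin at the centre of its underside. Stays where it is

How it is judged:
On the way, in this order (a step that is already met when the one before it is completed fails the run):
1. the rocker is tipped over by the fingers (value of joint rocker above 0.33 rad and contact force between the fingers and rocker above 0.3 N), for 0.02 s.
2. the square key is pressed in by the fingers (value of joint square_key above 0.006 m and value of joint rocker above 0.33 rad and contact force between the fingers and square_key above 0.3 N), for 0.02 s.
3. the mushroom button is pressed down by the fingers (value of joint palm_button above 0.007 m and value of joint square_key above 0.006 m and value of joint rocker above 0.33 rad), for 0.2 s.
At the end, for the whole second after the job is handed in: the rocker is tipped over (above 0.33 of 0.44 rad), the square key is in (above 6 of 8 mm), the round key is out (under 3 mm), and the fingers hold the mushroom button down (above 7 of 10 mm, with more than 1 N) through the last second (all of step 3 and value of joint round_key below 0.003 m and contact force between the fingers and palm_button above 1 N); the arm keeps its last pose, push and grip.
It fails at once if the square key is pressed before the rocker is tipped over (value of joint square_key above 0.004 m and value of joint rocker below 0.24 rad).
It fails at once if the mushroom button is pressed before the square key is in (value of joint palm_button above 0.004 m and value of joint square_key below 0.004 m).
It fails at once if the round key is pressed (value of joint round_key above 0.003 m).
It fails at once if the jar, tape roll or bowl is moved by more than 20 mm or lifted (distance of any of jar, tape_roll, bowl from where it was at the start of the episode above 0.02 m).
It also fails if it takes over 42 s, if anything falls off the work surface, if the arm or the gripper's body presses on something with over 40 N, if the wrist force passes 120 N, or if a joint passes its speed limit or range.

## Working session

There is one attempt and no reset: what is moved stays moved. The work goes in short steps, Python scripts to look and compute and a shell command to move; the robot and the scene stay as the last step left them, time stands still between calls to the robot, and variables do not carry over. Pictures are saved under pics/ and viewed, and the job is handed in when it is done.

```bash
mkdir -p pics; ls
python3 - <<'E'
from plant import arm
import cv2
for n in("top","scene"):
    im=arm.read_camera(n); cv2.imwrite(f"pics/{n}0.png",im[:,:,::-1]); print(n,arm.get_calibration(n))
s=arm.read_state(); print({k:s[k] for k in("time","tcp_pos","eef_rot","contact_force","finger_gap")})
E
```

```text
pics
top {'mtx': array([[358.65868459,   0.        , 261.90492783],
       [  0.        , 358.65868459, 192.02555228],
       [  0.        ,   0.        ,   1.        ]]), 'k1': -0.07185202055366313, 'eye': array([0.43534691, 0.01682247, 0.96790309]), 'rotation': array([ 0.07931384, -0.0659298 , -0.64890738,  0.75384467])}
scene {'mtx': array([[386.0236836 ,   0.        , 262.54365209],
       [  0.        , 386.0236836 , 193.64496792],
       [  0.        ,   0.        ,   1.        ]]), 'k1': -0.0037952966442674494, 'eye': array([1.01802301, 0.32631513, 0.71552754]), 'rotation': array([0.1311008 , 0.28649146, 0.85451576, 0.41296252])}
{'time': 0.1, 'tcp_pos': array([0.2804501 , 0.61344096, 0.2386079 ]), 'eef_rot': array([ 2.12755966e-01,  9.77104987e-01, -8.50593167e-04, -1.38314567e-04]), 'contact_force': array([ 0.31705906, -0.3282906 , -0.19021969]), 'finger_gap': 0.08709484234727764}
```

View pics/top0.png

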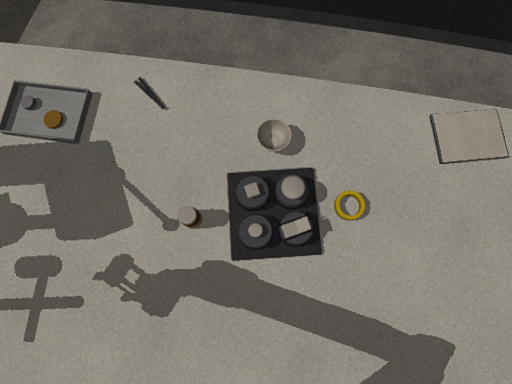

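View pics/scene0.png

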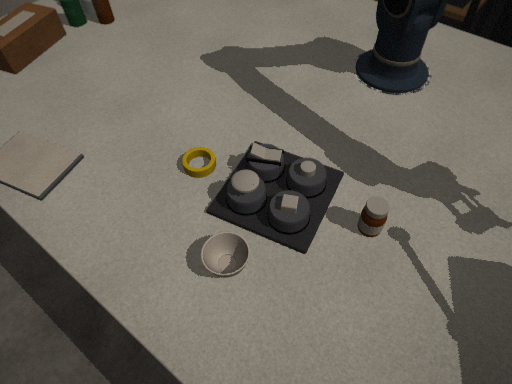

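The top view shows the square key near (252,190), the mushroom near (292,187), the round key near (255,230) and the rocker near (296,227). Next I'll measure them.

```bash
cat > h.py <<'E'
import numpy as np,cv2
from scipy.spatial.transform import Rotation as R
def ray(cal,u,v):
    K=cal["mtx"];d=np.array([(u-K[0,2])/K[0,0],(v-K[1,2])/K[1,1]]);s=d.copy()
    for _ in range(20): s=d/(1+cal["k1"]*(s@s))
    w=R.from_quat(cal["rotation"]).apply([s[0],-s[1],-1.]);return np.array(cal["eye"]),w
def plane(cal,u,v,z):
    e,w=ray(cal,u,v);return e+w*(z-e[2])/w[2]
def tri(c1,p1,c2,p2):
    e1,a=ray(c1,*p1);e2,b=ray(c2,*p2)
    t=np.linalg.lstsq(np.c_[a,-b],e2-e1,rcond=None)[0]
    q1=e1+a*t[0];q2=e2+b*t[1];return (q1+q2)/2,np.linalg.norm(q1-q2)
E
python3 - <<'E'
from h import *
from plant import arm
for n,(x0,y0,x1,y1) in(("top",(220,160,330,265)),("scene",(205,130,350,250))):
    im=cv2.imread(f"pics/{n}0.png");c=im[y0:y1,x0:x1]
    g=c.min(2)
    cv2.imwrite(f"pics/{n}0z.png",cv2.resize(c,None,fx=5,fy=5,interpolation=cv2.INTER_CUBIC))
    cal=arm.get_calibration(n)
    m=(g>105).astype(np.uint8)
    N,l,st,ce=cv2.connectedComponentsWithStats(m)
    for i in range(1,N):
        if st[i,4]>25:
            u,v=ce[i]+[x0,y0]; 
            cs,_=cv2.findContours((l==i).astype(np.uint8),0,2);r=cv2.minAreaRect(cs[0])
            print(n,st[i],u.round(1),v.round(1),plane(cal,u,v,.07).round(4),plane(cal,u,v,.082).round(4),np.round(r[1],1),round(r[2],1))
E
```

```text
top [   0    0  110   61 1782] 275.4 175.3 [0.6698 0.0201 0.07  ] [0.6666 0.0201 0.082 ] [ 60. 109.] 90.0
top [ 62  17  21  21 337] 291.6 187.4 [ 0.6444 -0.0256  0.07  ] [ 0.6416 -0.025   0.082 ] [20. 20.] 90.0
top [ 25  23  14  14 132] 251.4 189.5 [0.6236 0.0758 0.07  ] [0.6211 0.075  0.082 ] [11.1 11.7] 71.6
top [ 61  57  30  21 329] 295.7 226.9 [ 0.5451 -0.0492  0.07  ] [ 0.5436 -0.0483  0.082 ] [12.4 26.7] 69.8
top [   0   61  110   44 1227] 273.1 253.5 [ 0.4714 -0.0024  0.07  ] [ 0.4709 -0.0022  0.082 ] [109.  43.] 0.0
top [ 29  64  13  13 126] 254.6 229.8 [0.5226 0.0518 0.07  ] [0.5215 0.0513 0.082 ] [12. 12.] 90.0
scene [   0    0  138   77 3211] 256.6 148.4 [ 0.5546 -0.072   0.07  ] [ 0.5632 -0.0646  0.082 ] [ 76. 137.] 90.0
scene [135   0  10   7  35] 346.2 131.9 [0.383 0.061 0.07 ] [0.3948 0.0659 0.082 ] [6. 9.] 90.0
scene [ 96  31  15  11 121] 308.2 166.0 [0.5259 0.0509 0.07  ] [0.535 0.056 0.082] [10. 14.] 90.0
scene [ 34  41  20  20 269] 249.2 180.6 [ 0.6374 -0.0251  0.07  ] [ 0.6444 -0.0186  0.082 ] [17.  20.5] 45.0
scene [123  42  22  38 459] 342.2 193.6 [0.5446 0.1495 0.07  ] [0.5534 0.1528 0.082 ] [19.9 38.5] 24.6
scene [ 77  64  16  14 162] 289.9 200.9 [0.6267 0.0749 0.07  ] [0.634  0.0796 0.082 ] [14.8 11.3] 9.5
scene [   0   83   88   37 1198] 235.8 235.6 [0.7579 0.0417 0.07  ] [0.7628 0.047  0.082 ] [36. 87.] 90.0
scene [103  85  42  35 937] 330.5 236.8 [0.6472 0.1866 0.07  ] [0.6541 0.1892 0.082 ] [41. 34.] -0.0
```

View pics/top0z.png

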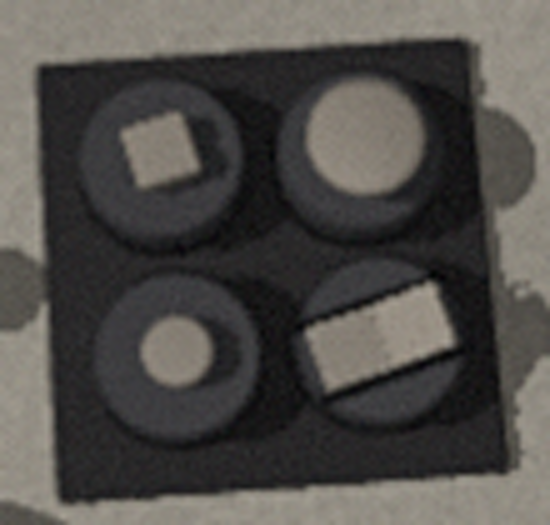

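View pics/scene0z.png

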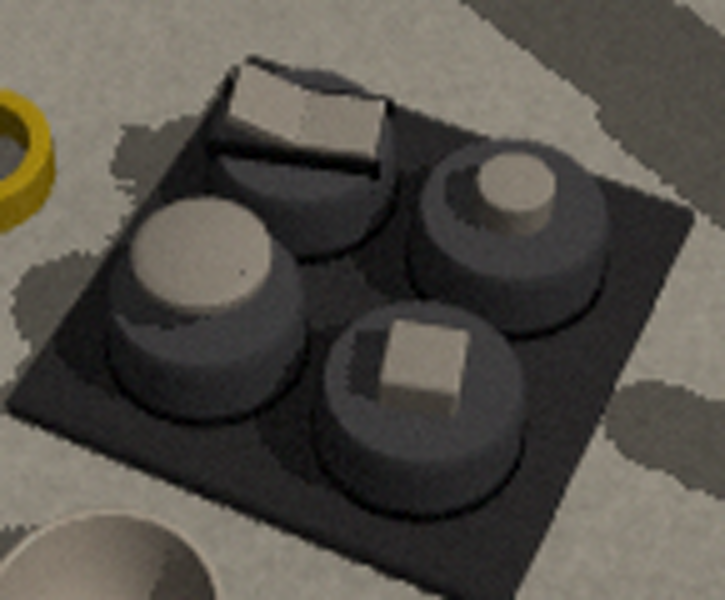

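Run:
```python
from h import *
from plant import arm
T=arm.get_calibration("top");S=arm.get_calibration("scene")
t=lambda x,y:(220+(x-2)/5,160+(y-2)/5)
s=lambda x,y:(205+(x-2)/5,130+(y-2)/5)
for n,a,b in [("-y end",t(446,315),s(234,93)),("hinge",t(380,338),s(305,115)),("+y end",t(316,360),s(383,133)),
 ("square",(251.4,189.5),s(424,349)),("round",(254.6,229.8),s(516,183)),("mush",(291.6,187.4),s(202,252))]:
    p,g=tri(T,a,S,b);print(n,p.round(4),g.round(4),plane(T,*a,p[2]).round(4))
h=plane(T,*t(380,338),.056);e=plane(T,*t(446,315),.0775)
print(h,e,np.linalg.norm((e-h)[:2]))
for q in [(40,65),(468,40),(510,472),(62,500)]: print(plane(T,*t(*q),.012).round(4))
```

```text
-y end [ 0.5612 -0.0811  0.0702] 0.0016 [ 0.5607 -0.0804  0.0702]
hinge [ 0.5461 -0.0508  0.0625] 0.003 [ 0.5453 -0.0496  0.0625]
+y end [ 0.5301 -0.0195  0.058 ] 0.0006 [ 0.5299 -0.0192  0.058 ]
square [0.6242 0.074  0.0711] 0.0036 [0.6233 0.0756 0.0711]
round [0.5237 0.0505 0.0669] 0.003 [0.523  0.0518 0.0669]
mush [ 0.6442 -0.0274  0.0763] 0.0051 [ 0.6428 -0.0252  0.0763]
[ 0.54606457 -0.05004445  0.056     ] [ 0.55971553 -0.07957308  0.0775    ] 0.032531354634963865
[0.673  0.1518 0.012 ]
[ 0.7223 -0.08    0.012 ]
[ 0.4912 -0.1305  0.012 ]
[0.4419 0.1007 0.012 ]
```

The left wing in the scene view (the −y end) is the raised one. Its horizontal length measures 32.5 mm against the expected 32.6 mm. Deck geometry agrees to within 3 mm. I'll shut the jaws and travel over.

```bash
python3 -m pendant '{"translation":[[-0.035,-0.033,0],[-0.035,-0.033,0],[-0.035,-0.033,0],[-0.035,-0.033,0],[-0.035,-0.033,0],[-0.035,-0.033,0],[-0.035,-0.033,0],[-0.035,-0.033,0],[-0.035,-0.033,0],[-0.035,-0.033,0]],"roll":[0,0,0,0,0,0,0,0,0,0]}' 0 20
python3 -m pendant '{"translation":[[-0.035,-0.033,0],[-0.035,-0.033,0],[-0.035,-0.033,0],[-0.035,-0.033,0],[0,0,0],[0,0,0],[0,0,0],[0,0,0],[0,0,0],[0,0,0]],"roll":[0,0,0,0,8.2,8.2,8.2,8.2,8.2,0]}'
cat > d.py <<'E'
import sys
from h import *
from plant import arm
def rep(tg,tipz):
    s=arm.read_state();r=R.from_quat(s["eef_rot"]);d=np.array([tg[0],tg[1],tipz+.017])-s["tcp_pos"]
    m=r.as_matrix();print("t",round(s["time"],2),"tcp",s["tcp_pos"].round(4),"tool shift",(m.T@d).round(4),"xaxis",m[:,0].round(3),"z",m[:,2].round(3),"F",s["contact_force"].round(2),"gap",round(s["finger_gap"],4))
if __name__=="__main__": rep([float(a) for a in sys.argv[1:3]],float(sys.argv[3]))
E
python3 d.py .5563 -.0722 .085
python3 - <<'E'
from plant import arm
import cv2
from h import *
c=arm.get_calibration("wrist");im=arm.read_camera("wrist");cv2.imwrite("pics/w1.png",im[:,:,::-1])
np.save("w1.npy",[c["eye"].tolist()+list(c["rotation"])]);print(c)
E
```

```text
time: 1.1
tcp_pos: [0.4619, 0.1663, 0.2394]
eef_rot: [0.213, 0.977, 0.0, -0.0]
contact_force: [0.7, 0.7, -0.3]
finger_gap: 0.0155
time: 2.1
tcp_pos: [0.5339, -0.0099, 0.2392]
eef_rot: [0.541, 0.841, -0.0, -0.0]
contact_force: [0.7, -0.7, -0.0]
finger_gap: 0.0005
t 2.1 tcp [ 0.5339 -0.0099  0.2392] tool shift [-0.066  -0.0053  0.1371] xaxis [-0.414  0.91   0.   ] z [-0.001 -0.    -1.   ] F [ 0.71 -0.68 -0.02] gap 0.0005
{'mtx': array([[300.45474568,   0.        , 255.61555571],
       [  0.        , 300.45474568, 192.16000023],
       [  0.        ,   0.        ,   1.        ]]), 'k1': -0.004033964817619704, 'eye': array([0.50207266, 0.06370495, 0.38302663]), 'rotation': array([-0.14415573, -0.03051648,  0.20954641,  0.96663239])}
```

View pics/w1.png

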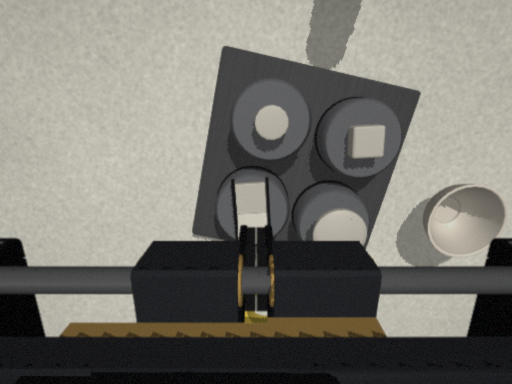

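The wrist view shows the square key at (368,141), the round key at (271,122), the rocker's level wing at (251,198) in line with the fingers, and the mushroom at (340,235). I'll cross-check these against the top view.

Run:
```python
from h import *
from plant import arm
c=arm.get_calibration("wrist")
im=cv2.imread("pics/w1.png");m=((im.min(2)>95)).astype(np.uint8)
m[:60]=0
N,l,st,ce=cv2.connectedComponentsWithStats(m)
for i in range(1,N):
    if 150<st[i,4]<3000: print(st[i],ce[i].round(1),plane(c,*ce[i],.07).round(4))
print("hinge",plane(c,252,213,.0625),"lvl end",plane(c,249,181,.0625), "hinge edges",plane(c,236,213,.0625),plane(c,268,213,.0625))
```

```text
[ 234   82   69   58 2054] [268.6 111.4] [0.5177 0.0595 0.07  ]
[ 348  122   39   37 1143] [368.4 140.1] [0.6239 0.0766 0.07  ]
[ 235  180   32   57 1383] [250.8 203.7] [ 0.5419 -0.0376  0.07  ]
[ 313  206   55   40 1557] [340.4 225.8] [ 0.6446 -0.0195  0.07  ]
hinge [ 0.54877703 -0.04962256  0.0625    ] lvl end [ 0.53019361 -0.01667489  0.0625    ] hinge edges [ 0.53220187 -0.05722408  0.0625    ] [ 0.56534971 -0.0420228   0.0625    ]
```

```bash
python3 -m pendant '{"translation":[[-0.033,-0.003,0.01],[-0.033,-0.003,0.04],[0,0,0.045],[0,0,0.03],[0,0,0.012],[0,0,0]],"roll":[0,0,0,0,0,0]}'
python3 d.py .557 -.0722 .063
python3 - <<'E'
from plant import arm
import cv2
im=arm.read_camera("scene")[130:250,180:350];cv2.imwrite("pics/s2.png",cv2.resize(im[:,:,::-1],None,fx=4,fy=4))
E
```

```text
time: 2.75
tcp_pos: [0.5546, -0.0711, 0.1026]
eef_rot: [0.541, 0.841, -0.001, -0.001]
contact_force: [0.1, 0.2, -0.3]
finger_gap: 0.0003
t 2.75 tcp [ 0.5546 -0.0711  0.1026] tool shift [-0.002   0.0018  0.0226] xaxis [-0.415  0.91   0.002] z [-0.003  0.    -1.   ] F [ 0.1   0.17 -0.34] gap 0.0003
```

View pics/s2.png

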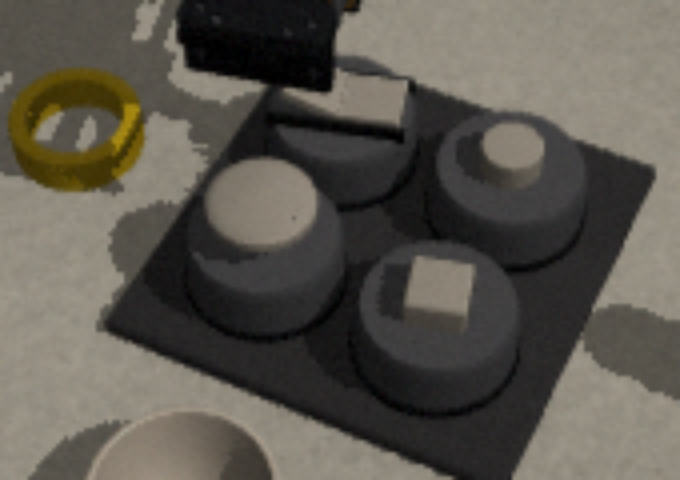

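The fingers are over the raised wing at about (270,85), just above it. Pushing down.

```bash
python3 -m pendant '{"translation":[[-0.002,0.001,0.006],[0,0,0.005],[0,0,0.004],[0,0,0.004],[0,0,0.002]],"roll":[0,0,0,0,0]}'
python3 d.py .557 -.0722 .063
```

```text
time: 3.3
tcp_pos: [0.5576, -0.0728, 0.0831]
eef_rot: [0.542, 0.841, 0.0, 0.0]
contact_force: [1.3, -1.1, 2.5]
finger_gap: 0.0004
t 3.3 tcp [ 0.5576 -0.0728  0.0831] tool shift [ 0.0008 -0.0003  0.0031] xaxis [-0.414  0.91  -0.   ] z [ 0.001  0.    -1.   ] F [ 1.3  -1.05  2.45] gap 0.0004
```

```bash
python3 -m pendant '{"translation":[[0,0,0.002],[0,0,0.002],[0,0,0],[0,0,0]],"roll":[0,0,0,0]}'
python3 d.py .557 -.0722 .063
```

```text
time: 3.7
tcp_pos: [0.5574, -0.0727, 0.0802]
eef_rot: [0.541, 0.841, 0.0, -0.0]
contact_force: [-0.6, -0.7, 12.7]
finger_gap: 0.0003
t 3.7 tcp [ 0.5574 -0.0727  0.0802] tool shift [ 0.0007 -0.0002  0.0002] xaxis [-0.414  0.91   0.001] z [ 0.     0.001 -1.   ] F [-0.57 -0.67 12.75] gap 0.0003
```

The force rose to 12.7 N with the tip at 63 mm, so the rocker is at its stop. Lifting and moving over to the square key.

```bash
python3 -m pendant '{"translation":[[0,0,-0.025],[0,0,-0.03],[0.027,0.03,0],[0.027,0.03,0],[0.027,0.031,0],[0.027,0.031,0],[0,0,0],[0,0,0]],"roll":[0,0,0,0,0,0,0,0]}'
python3 d.py .6238 .0757 .075
python3 - <<'E'
from plant import arm
import cv2
for n,(a,b,c,d) in (("scene",(130,250,180,350)),("top",(150,275,210,340))):
    im=arm.read_camera(n)[a:b,c:d];cv2.imwrite(f"pics/{n}3.png",cv2.resize(im[:,:,::-1],None,fx=4,fy=4))
E
```

```text
time: 4.5
tcp_pos: [0.6226, 0.0777, 0.1328]
eef_rot: [0.54, 0.842, -0.001, -0.001]
contact_force: [-0.6, -0.7, -0.5]
finger_gap: 0.0006
t 4.5 tcp [0.6226 0.0777 0.1328] tool shift [-0.0024  0.0003  0.0408] xaxis [-0.416  0.909  0.001] z [-0.003  0.    -1.   ] F [-0.57 -0.72 -0.55] gap 0.0006
```

View pics/scene3.png

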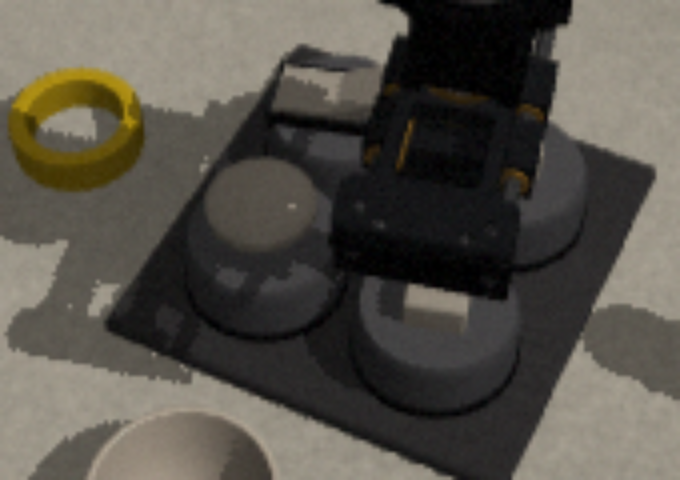

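View pics/top3.png

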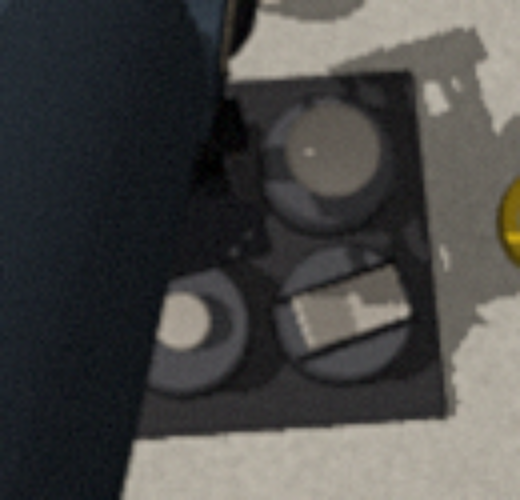

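The rocker's −y wing now lies level, with its front edge at (275,110)–(365,128) in the scene view. The fingers are above the square key at (435,300). Pressing the key.

```bash
python3 -m pendant '{"translation":[[-0.002,0,0.025],[0,0,0.014],[0,0,0.003],[0,0,0.004],[0,0,0.004],[0,0,0.002],[0,0,0]],"roll":[0,0,0,0,0,0,0]}'
python3 d.py .6238 .0757 .062
```

```text
time: 5.3
tcp_pos: [0.6248, 0.0741, 0.0822]
eef_rot: [0.542, 0.841, 0.0, 0.0]
contact_force: [0.9, -0.3, -0.9]
finger_gap: 0.0005
t 5.3 tcp [0.6248 0.0741 0.0822] tool shift [ 0.0019 -0.0002  0.0032] xaxis [-0.413  0.911 -0.   ] z [ 0.001  0.    -1.   ] F [ 0.92 -0.26 -0.87] gap 0.0005
```

```bash
python3 -m pendant '{"translation":[[0,0,0.002],[0,0,0.002],[0,0,0.001],[0,0,0]],"roll":[0,0,0,0]}'
python3 d.py .6238 .0757 .062
```

```text
time: 5.7
tcp_pos: [0.6251, 0.0743, 0.0792]
eef_rot: [0.541, 0.841, 0.001, 0.0]
contact_force: [-5.1, -1.2, 13.7]
finger_gap: 0.0004
t 5.7 tcp [0.6251 0.0743 0.0792] tool shift [ 0.0018 -0.0006  0.0002] xaxis [-0.414  0.91   0.001] z [ 0.001  0.001 -1.   ] F [-5.1  -1.18 13.75] gap 0.0004
```

The stop came at 62 mm with 13.7 N, so the square key is in. Next is the mushroom button.

```bash
python3 -m pendant '{"translation":[[0,0,-0.02],[0,0,-0.025],[-0.033,-0.008,0],[-0.033,-0.008,0],[-0.033,-0.009,0],[0,0,0],[0,0,0]],"roll":[0,0,0,0,0,0,0]}'
python3 d.py .643 -.026 .082
python3 - <<'E'
from plant import arm
import cv2
for n,(a,b,c,d) in (("scene",(130,250,180,350)),("top",(150,275,210,340))):
    im=arm.read_camera(n)[a:b,c:d];cv2.imwrite(f"pics/{n}4.png",cv2.resize(im[:,:,::-1],None,fx=4,fy=4))
E
```

```text
time: 6.4
tcp_pos: [0.6428, -0.0271, 0.1219]
eef_rot: [0.542, 0.84, 0.0, -0.0]
contact_force: [-0.4, 0.5, -0.7]
finger_gap: 0.0005
t 6.4 tcp [ 0.6428 -0.0271  0.1219] tool shift [0.0009 0.0006 0.0229] xaxis [-0.412  0.911  0.   ] z [ 0.  0. -1.] F [-0.43  0.48 -0.67] gap 0.0005
```

View pics/scene4.png

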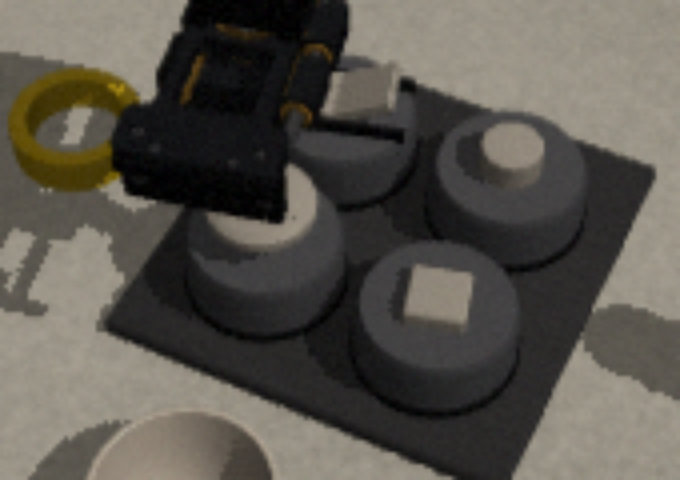

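View pics/top4.png

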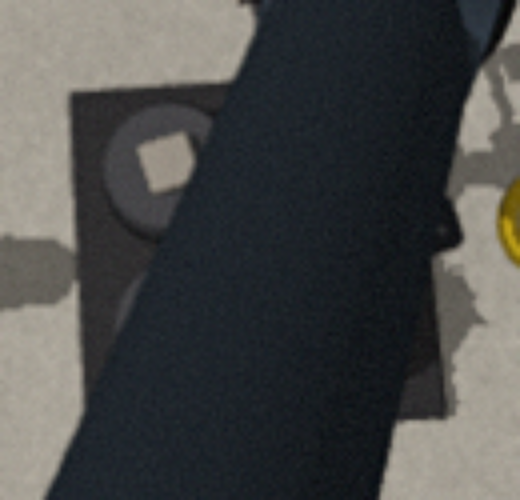

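The square key at (438,295) now sits low with a thin side face. The rocker's other wing at (370,90) is raised and the round key at (513,150) is still out. The fingers are over the mushroom, so I'll press it.

```bash
python3 -m pendant '{"translation":[[0,0,0.018],[0,0,0.005],[0,0,0.004],[0,0,0.004],[0,0,0.003],[0,0,0],[0,0,0]],"roll":[0,0,0,0,0,0,0]}'
python3 d.py .643 -.026 .072
```

```text
time: 7.2
tcp_pos: [0.6428, -0.0247, 0.0894]
eef_rot: [0.541, 0.841, 0.001, -0.001]
contact_force: [-5.2, 4.2, 9.6]
finger_gap: 0.0001
t 7.2 tcp [ 0.6428 -0.0247  0.0894] tool shift [-0.0013 -0.0003  0.0004] xaxis [-0.414  0.91   0.002] z [-0.     0.002 -1.   ] F [-5.19  4.23  9.57] gap 0.0001
```

```bash
python3 -m pendant '{"translation":[[0,0,0.001],[0,0,0],[0,0,0],[0,0,0],[0,0,0],[0,0,0]],"roll":[0,0,0,0,0,0]}'
python3 d.py .643 -.026 .072
python3 - <<'E'
from plant import arm
import cv2
im=arm.read_camera("scene")[130:250,180:350];cv2.imwrite("pics/s5.png",cv2.resize(im[:,:,::-1],None,fx=4,fy=4))
print(arm.read_state()["contact_force"],arm.read_state()["time"])
E
```

```text
time: 7.8
tcp_pos: [0.6428, -0.0247, 0.0894]
eef_rot: [0.541, 0.841, 0.001, -0.001]
contact_force: [-6.3, 3.8, 14.4]
finger_gap: 0.0004
t 7.8 tcp [ 0.6428 -0.0247  0.0894] tool shift [-0.0012 -0.0003  0.0004] xaxis [-0.414  0.91   0.003] z [ 0.     0.003 -1.   ] F [-6.26  3.81 14.43] gap 0.0004
[-6.01057997  4.44285107 14.9327641 ] 7.85
```

View pics/s5.png

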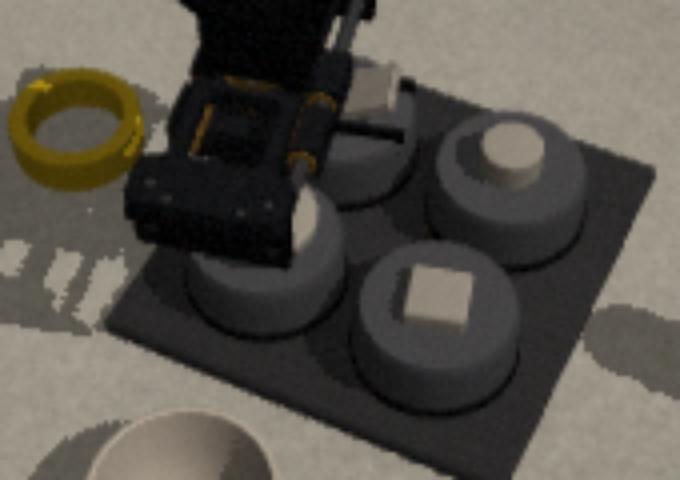

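The mushroom is at its stop: 1 mm more command raised the force from 9.6 to 14.4 N with no travel. The square key at (438,295) is in and the round key at (513,150) is out. Handing in.

```bash
python3 -c "
from plant import arm
print(arm.finish_job())"
```

```text
the job is handed in; nothing more can be done
None
```

I pressed the three controls in the order asked with the shut fingertips, and handed the job in at about 7.9 s with the mushroom button still held down. The hand-in reports no verdict, so these are my own last checks.

| Control | Fingertip height at the stop (expected) | Vertical force |
|---|---|---|
| Rocker | 63.2 mm (63 mm) | 12.7 N |
| Square key | 62.2 mm (62 mm) | 13.7 N |
| Mushroom button | 72.4 mm (72 mm) | about 14–15 N, held |

- **Pictures:** the last scene picture shows the square key still in, the round key out and the rocker's other wing raised. The tape roll and the part of the bowl in view have not moved. The jar was outside the last pictures I took, and the arm touched nothing on that side.
- **Sideways force:** about 7 N showed while holding the mushroom down, probably friction, since the fingertips do not slide on the button. It did not disturb the hold.
- **Measurements that disagreed:** the first two-view estimate put the mushroom's top about 6 mm low and the raised end of the rocker about 7 mm low. I used the single-view positions at the heights given instead, and the contact heights above agreed with those.
- **Odd reading:** partway through pressing the square key, the vertical force read about zero at 65 mm. I pushed on and it reached its stop at the right height.

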